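Lay the porcelain torso in the inspection nest and light the lamp

TASK

Someone left the mallet lying in the torso nest: first lift it out and lay it flat inside the shallow tool tray. Then lay the porcelain torso gently on its back in the nest, neck through the notch between the two neck stops, so that it sits level between the cheeks and stops and its own weight holds the sensing pin fully down; let go of it. Last, press the raised end of the black rocker fully down on the lamp base to switch the lamp on, and leave everything else on the bench standing where it is.

Things in the scene. Friction and masses are not known exactly. Their poses are not given: they have to be found in the camera images.
- nest: Fixed inspection nest: green base plate 210 x 150 x 12 mm with cork-topped rests and steel stops. Origin: centre of its underside, on the bench; x runs lengthwise towards the neck stops, z up. Cork tops lie 40 mm up: hip rest x -80..-20 mm, 100 wide; chest rest x 30..60 mm, 120 wide. The torso is seated at this same x, y and yaw, with about 6 mm of play each way.
- nest_foot (a point): Centre of the inner face of the foot stop, nest x = -81 mm, 40 mm up; the stop is 90 mm wide, its top 75 mm up. Low side cheeks (tops 50 mm up, 8 mm thick) have inner faces at y = +-48 mm beside the hip rest (nest x -75..-25 mm) and +-56 mm beside the chest rest (x 30..60 mm).
- nest_notch (a point): Middle of the 44 mm wide notch between the two neck stops, nest x = 73 mm, 60 mm up. The stops are at nest x 66..80 mm, |y| 22..52 mm, tops 75 mm up.
- nest_seat (a point): The point in the nest, 40 mm above the nest's origin (level with the cork), where the torso's origin comes to lie.
- sensing_pin (a joint): Upright steel part-present pin, 14 mm thick, in the nest at x = 5 mm, y = 0 (nest frame). 0 m = up, its tip 8 mm above the cork; 0.008 m = fully down, tip level with the cork. Spring of about 2 N when fully down: the torso's own weight is enough.
- torso: White porcelain puppet torso without head or limbs, lying on its flat back, 160 mm long, 0.5 to 0.8 kg. Origin: on its underside below the waist, near the centre of mass; x points to the neck, y across, z up. Hips x -75..-30 mm, 84 wide, 46 high; chest x 24..60 mm, 100 wide, up to 61 mm high; neck 30 mm thick out to x 88 mm.
- torso_waist (a point): Middle of the torso's waist, 30 mm above its underside. The waist has straight parallel sides 54 mm apart, from x -30 to 24 mm, and is 44 mm high: the place to take it.
- torso_neck (a point): End of the torso's neck, at x = 88 mm, 27 mm above its underside.
- mallet: Beechwood mallet lying flat, 196 mm long, 0.25 to 0.4 kg. Origin: centre of the underside of the head; x points along the handle, z up. Head 56 mm along x, 62 across (y), 50 high; centre of mass at x = 16 mm, 25 mm up. It starts in the nest: head on the hip rest, handle over the pin and out through the neck notch.
- mallet_end (a point): End of the mallet's handle, x = 168 mm, 25 mm above the underside of the head. The handle, 24 mm wide and 20 high, runs level from x 28 to 168 mm and stands clear of what the head lies on.
- tray: Fixed shallow dark steel tool tray, 130 (x) x 250 (y) x 18 mm outside, walls and floor 5 mm thick, open on top. Origin: centre of its underside, on the bench; its y axis runs lengthwise. The mallet, head and handle end, must lie inside it, either way round.
- lamp: Fixed lamp: white base 200 (x) x 110 (y) x 36 mm with an upright light column 32 mm thick and 286 mm tall at x = +75 mm and a black rocker switch at x = -50 mm. Origin: centre of the underside of the base; z up.
- lamp_rocker (a joint): Black rocker 64 mm long (along the lamp's x) and 34 mm wide, pivoting about the lamp's y axis at x = -50 mm, 46 mm above the bench. 0 rad = off, the end towards the column raised; 0.4 rad = on, that end fully down. Takes about 3 N at the end and stays where it is left.
- rocker_up_end (a point): Top of the rocker 22 mm from its pivot on the end that is raised when off: press straight down here, about 9 mm to its firm stop.
- rivet_set_1: Bystander: copper rivet set, a round punch 98 mm tall and 34 mm thick, standing on its end beside the torso's waist. Origin: centre of its underside.
- rivet_set_2: Bystander: the same kind of copper rivet set, standing near the torso's hips. Origin: centre of its underside.
- frame_fragment: Bystander: gilt picture-frame corner lying flat, an L with arms 140 and 128 mm long, 42 mm wide, 23 mm high. Origin: under the corner; the long arm runs along x, the short along y.
- glue_bottle: Bystander: standing bottle 56 mm thick, 150 mm tall. Origin: centre of its underside.
- paint_jar: Bystander: standing jar 64 mm thick, 70 mm tall. Origin: centre of its underside.
- thread_spool: Bystander: standing wooden spool 56 mm thick, 68 mm tall. Origin: centre of its underside.

How it is judged:
By the outcome, as a careful person would: the job done as asked, in the order asked, and still so for the second after the job is handed in, with the robot touching nothing.
It also fails if it takes over 72 s, if anything falls off the work surface, if the arm or the gripper's body presses on something with over 40 N, if the wrist force passes 120 N, or if a joint passes its speed limit or range.

ROBOT

A 6-joint arm with a two-finger parallel gripper is mounted at the origin on the work surface. World frame = base frame: x ahead of the robot, y to its left, z up, the work surface at z = 0. Lengths are in m, angles in rad, forces in N, time in s.
With the tool pointing down it reaches from about 0.325 to 0.775 m from the base axis. Payload 5.5 kg.
Tool frame: the origin (TCP) lies on the centre line of the jaws, within the pads' length; the fingertips stand 22 mm ahead of it and the grasp point (between the pads) lies 3 mm ahead of it (ctrl.tcp_to_tips is the distance from the TCP to the fingertips, in m); y points along the fingers, x is the direction in which the jaws open and shut, and the axes are right-handed (so a half turn about y gives the same grasp; the last joint's range is limited). The gripper opens to 88 mm and grips with 3 to 60 N. Pads are 20 mm wide; open, the fingers measure 115 mm over their backs; the gripper's body (75 mm by 178 mm) begins 61 mm behind the grasp point.
Start: joints at [-1.388, 0.091, 1.231, -0, 1.82, -0.057], TCP at [0.143, -0.583, 0.245] pointing down, gripper open.
Joint ranges: [-2.87, 2.87], [-0.86, 2.18], [0.17, 2.46], [-1.51, 4.65], [0.06, 2.69], [-2.65, 2.65]. Speed limits (rad/s): [2.57, 2.57, 3.01, 3.14, 3.14, 3.14].

INTERFACE

Orientations are given as a unit quaternion [w, x, y, z].
In Python, from cell import ctrl gives the robot as it stands.
- The arm moves only by the shell command python3 -m creep 'ROWS'. ROWS is JSON, a list of rows, each a list of 5 numbers: the closure, from -1 (fully open) to 1 (shut), so that 0 is half open, then the shift along the tool's x, y, z in mm, then the turn about the tool's y in rad. In form: [[hand, tx, ty, tz, roll], ...]. A call has 1 to 12 rows; each row shifts and turns the commanded pose from where the row before left it, along the tool's axes as they then stand; what a row does not reach is not made up. A row lasts 1/8 s, in which the tool goes at most 62.5 mm and 10.7 degrees, less where a joint would pass 70% of its speed; a pose out of reach is approached as far as the arm can. A call with a gripper value outside its range is refused whole. The fingers move at their own pace and stop on an object; the grip force is fixed at half the most. Time passes only in rows, so rows that do not move let the fingers close. It gives the time, the measured TCP pose, the force and the opening at its end, in the units of the state.
- ctrl.get_state(): the state, without advancing time (a new reading comes with each control period).
- ctrl.get_image(name): name is "scene" or "top" or "wrist"; returns a dict with "pixels" (384x512x3 uint8, blue, green, red), "range_z" (384x512 float32, m along the optical axis (not along the pixel's ray), 0 where there is no reading), "K" (3x3 intrinsics, pixels), "position" and "attitude" of the camera in the world. Camera axes: x right, y down, z forward; pixel columns grow to the right and rows downward; lengths in m; the calibration is good to about 2 mm. A picture is of the moment at which its call begins.
- ctrl.finish_job(): hands the job in, once; it reports no verdict.
The state is a dict: "clock": time; "q": joint angles; "dq": joint speeds; "effort": joint torques, N m; "ee_pos": TCP position; "orientation": TCP orientation; "wrist_force": force on the tool from outside, world axes, zero at the start; "ft_torque": the same for the moment, N m; "opening": opening from 0.0 (shut) to 1.0 (fully open).
Only numpy, scipy, OpenCV 4.12 (cv2) and the standard library are available. Lean on these libraries where they do the work, as an engineer would, in place of code of your own. Each camera call takes 0.05 s, during which the arm holds its last target.

## Working session

There is one attempt and no reset: what is moved stays moved. The work goes in short steps, Python scripts to look and compute and a shell command to move; the robot and the scene stay as the last step left them, time stands still between calls to the robot, and variables do not carry over. Pictures are saved under pics/ and viewed, and the job is handed in when it is done.

```bash
ls; mkdir -p pics; python3 - <<'E'
from cell import ctrl
import cv2
print(ctrl.get_state())
for n in ["scene","top","wrist"]:
    im=ctrl.get_image(n); cv2.imwrite(f"pics/a_{n}.png",im["pixels"]); print(n,im["K"].tolist(),im["position"],im["attitude"])
E
```

```text
pics
{'clock': 0.0, 'q': array([-1.38771282e+00,  9.18624330e-02,  1.23186807e+00,  1.89852621e-05,
        1.81979135e+00, -5.66873284e-02]), 'dq': array([ 0.00050029, -0.00121547,  0.00101735,  0.00118953, -0.00073569,
        0.00140678]), 'effort': array([ 4.74512679e-03, -4.46450615e+01, -4.06442785e+01,  7.00946362e-02,
        2.91667547e-02, -1.49705702e-04]), 'ee_pos': array([ 0.14245426, -0.5825881 ,  0.24351476]), 'orientation': array([ 0.55666691, -0.5557554 ,  0.43711794, -0.43610296]), 'wrist_force': array([-0.81478987, -0.32587536, -0.50496685]), 'ft_torque': array([-0.00809113, -0.00530162, -0.0060876 ]), 'opening': 1.0002272897551536}
scene [[395.2671462508665, 0.0, 249.4173928542979], [0.0, 395.2671462508665, 195.39010424084296], [0.0, 0.0, 1.0]] [ 1.11805883 -0.77164292  0.70466489] [-0.45527582  0.83596952  0.26524929 -0.15336787]
top [[367.9609878521863, 0.0, 254.04508661669777], [0.0, 367.9609878521863, 188.0592504606714], [0.0, 0.0, 1.0]] [0.4032254  0.02762839 1.17972885] [-0.03398616  0.71090184 -0.70093695  0.0463778 ]
wrist [[315.75998885925105, 0.0, 253.1452381648508], [0.0, 315.75998885925105, 189.2796108328171], [0.0, 0.0, 1.0]] [ 0.21157678 -0.56544683  0.38275012] [ 0.10214169  0.77983425 -0.61217438 -0.08165864]
```

View pics/a_top.png

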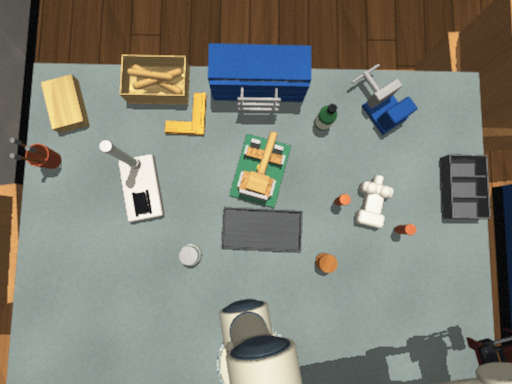

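View pics/a_scene.png

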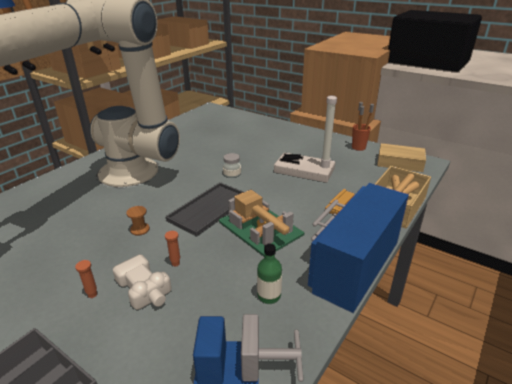

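View pics/a_wrist.png

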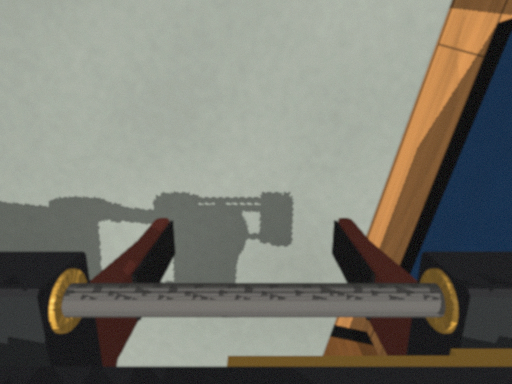

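The top view (image up = +x, right = −y) shows the nest with the mallet at (262,170) and the tray at (262,230). The torso is at (375,202), with rivet sets at (343,200) and (405,229). The lamp base is at (141,188), its column at (108,147) and its rocker at (142,202). Next I measure them.

```bash
cat > h.py <<'E'
from cell import ctrl
import numpy as np, cv2
from scipy.spatial.transform import Rotation as R
def rot(q): return R.from_quat([q[1],q[2],q[3],q[0]]).as_matrix()
def ray(im,uv,z):
    uv=np.atleast_2d(np.asarray(uv,float)); K=im["K"]
    d=np.c_[(uv[:,0]-K[0,2])/K[0,0],(uv[:,1]-K[1,2])/K[1,1],np.ones(len(uv))]@rot(im["attitude"]).T
    p=np.asarray(im["position"]); s=(z-p[2])/d[:,2]
    return p+d*s[:,None]
def cloud(im):
    h,w=im["range_z"].shape; v,u=np.mgrid[:h,:w]; K=im["K"]; r=im["range_z"]
    c=np.stack([(u-K[0,2])/K[0,0]*r,(v-K[1,2])/K[1,1]*r,r],-1)
    return c@rot(im["attitude"]).T+np.asarray(im["position"])
def proj(im,p):
    c=(np.atleast_2d(p)-im["position"])@rot(im["attitude"]); K=im["K"]
    return np.c_[c[:,0]/c[:,2]*K[0,0]+K[0,2],c[:,1]/c[:,2]*K[1,1]+K[1,2]]
E
python3 - <<'E'
from h import *
s=ctrl.get_state(); print(np.round(rot(s["orientation"]),3), ctrl.tcp_to_tips)
im=ctrl.get_image("top"); C=cloud(im); px=im["pixels"]
print("bench z", np.median(C[280:320,300:330,2]))
hsv=cv2.cvtColor(px,cv2.COLOR_BGR2HSV)
def rep(n,m,z):
    m=m.astype(np.uint8); k,l,st,_=cv2.connectedComponentsWithStats(m)
    i=1+np.argmax(st[1:,4]); pts=np.argwhere(l==i)[:,::-1]
    P=C[l==i]; w=ray(im,pts,z)[:,:2].astype(np.float32)*1000
    r=cv2.minAreaRect(w); print(n,st[i],"rect",np.round(r[0],1),np.round(r[1],1),round(r[2],1),"z pct",np.round(np.percentile(P[:,2],[5,50,95]),3), "mean",P[:,:2].mean(0).round(4))
    return w
def box(u0,u1,v0,v1):
    b=np.zeros(px.shape[:2],bool); b[v0:v1,u0:u1]=1; return b
H,S,V=[hsv[...,i].astype(int) for i in range(3)]
rep("nest green",box(225,300,130,212)&(H>50)&(H<90)&(S>100),.012)
rep("tray",box(215,310,203,258)&(V<80),.018)
rep("torso",box(350,397,170,232)&(S<40)&(V>150)&(C[...,2]>.012),.03)
rep("lampbase",box(115,170,152,226)&(C[...,2]>.03)&(C[...,2]<.042),.036)
rep("rocker",box(115,170,180,226)&(V<60),.046)
rep("mallet",box(225,300,130,212)&(H<30)&(S>90)&(C[...,2]>.05),.08)
rep("riv1",box(330,355,185,212)&(S>120)&(C[...,2]>.08),.098)
rep("riv2",box(392,420,220,240)&(S>120)&(C[...,2]>.08),.098)
rep("spool",box(310,345,250,275)&(C[...,2]>.06),.068)
rep("jar",box(175,205,240,270)&(C[...,2]>.06),.07)
rep("glue",box(310,340,100,135)&(C[...,2]>.03),.15)
big=cv2.resize(px[120:260,90:420],None,fx=2.4,fy=2.4,interpolation=cv2.INTER_CUBIC); cv2.imwrite("pics/b.png",big)
z=C[120:215,215:305,2]; cv2.imwrite("pics/bz.png",cv2.resize(np.clip(z/0.1*255,0,255).astype(np.uint8),None,fx=6,fy=6,interpolation=cv2.INTER_NEAREST))
E
```

```text
[[ 0.238 -0.     0.971]
 [-0.971  0.001  0.238]
 [-0.001 -1.     0.   ]] 0.022
bench z -0.0012572528905919755
nest green [ 230  135   60   73 1057] rect [595.2  -9.9] [145.6 207. ] 75.4 z pct [0.007 0.011 0.015] mean [ 0.5905 -0.0086]
tray [247 210  37   3  47] rect [464.3 -27.5] [113.9   4.2] 88.1 z pct [0.002 0.007 0.018] mean [ 0.4648 -0.0335]
torso [ 357  175   37   54 1078] rect [ 501.8 -373.3] [100.2 162.6] 75.3 z pct [0.037 0.044 0.058] mean [ 0.494  -0.3654]
lampbase [ 119  155   44   67 1689] rect [530.1 362. ] [197.8 109.1] 12.1 z pct [0.031 0.034 0.038] mean [0.5324 0.3617]
rocker [133 191  18  25 285] rect [482.5 353.2] [69.2 46. ] 12.2 z pct [0.043 0.051 0.059] mean [0.4807 0.3499]
mallet [246 132  31  63 708] rect [609.9 -22.2] [ 61.2 193.8] 72.6 z pct [0.07  0.086 0.091] mean [ 0.5859 -0.0139]
riv1 [340 194  11  11  91] rect [ 496.9 -259. ] [29.  29.9] 45.0 z pct [0.093 0.097 0.1  ] mean [ 0.4977 -0.2595]
riv2 [404 224  12  11  96] rect [ 411.8 -450.7] [28.5 32.1] 44.1 z pct [0.093 0.096 0.1  ] mean [ 0.412  -0.4467]
spool [319 255  19  19 277] rect [ 306.  -214.6] [53.9 53. ] 89.6 z pct [0.063 0.067 0.07 ] mean [ 0.3074 -0.2146]
jar [179 247  20  19 288] rect [326.  200.6] [54.7 53.5] 46.5 z pct [0.065 0.068 0.072] mean [0.3254 0.2001]
glue [316 104  22  25 392] rect [ 734.8 -198.7] [53.3 78.6] 45.8 z pct [0.04  0.1   0.149] mean [ 0.7476 -0.2077]
```

View pics/b.png

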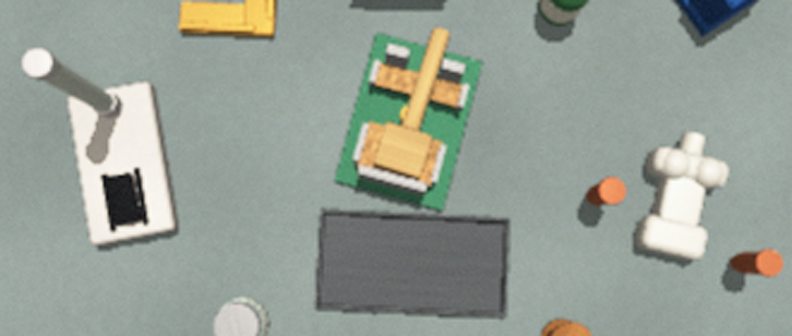

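View pics/bz.png

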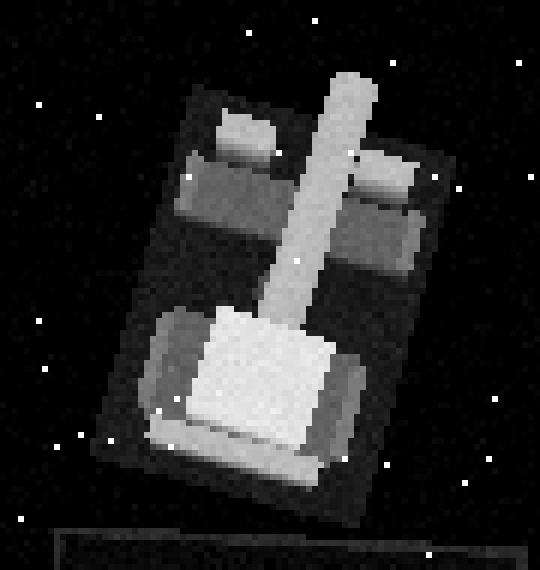

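```bash
python3 - <<'E'
from h import *
im=ctrl.get_image("top"); C=cloud(im); px=im["pixels"]
hsv=cv2.cvtColor(px,cv2.COLOR_BGR2HSV);H,S,V=[hsv[...,i].astype(int) for i in range(3)]
def box(u0,u1,v0,v1):
    b=np.zeros(px.shape[:2],bool); b[v0:v1,u0:u1]=1; return b
def rep(n,m,z):
    m=m.astype(np.uint8); k,l,st,_=cv2.connectedComponentsWithStats(m)
    i=1+np.argmax(st[1:,4]); pts=np.argwhere(l==i)[:,::-1]
    w=ray(im,pts,z)[:,:2].astype(np.float32)*1000
    r=cv2.minAreaRect(w); c,d,vv=cv2.fitLine(w,cv2.DIST_L2,0,.01,.01)[:3] if 0 else (0,0,0)
    t=cv2.fitLine(w,cv2.DIST_L2,0,.01,.01).ravel()
    print(n,st[i],np.round(r[0],1),np.round(r[1],1),round(r[2],1),"mean",w.mean(0),"line yaw",np.degrees(np.arctan2(t[1],t[0])))
z=C[...,2]
rep("head",box(225,300,130,212)&(z>.0825)&(H<30)&(S>90),.09)
rep("handle",box(225,300,130,212)&(z>.0675)&(z<.081)&(H<30)&(S>90),.075)
print(px[230,262],px[230,320])
rep("tray",box(200,320,203,262)&(V<115),.018)
rep("trayfloor",box(200,320,203,262)&(V<115),.005)
rep("stops",box(225,300,130,170)&(S<80)&(z>.065)&(z<.085),.075)
rep("footstop",box(225,300,185,212)&(S<80)&(z>.065)&(z<.085),.075)
m=box(352,397,170,232)&(S<60)&(V>120)&(z>.02)
rep("torso",m,.035)
rep("hips",m&box(350,397,205,232)&(z>.038),.046)
rep("chestneck",m&box(350,397,170,200)&(z>.048),.055)
# rocker profile along lamp x
y=np.radians(12.1); o=np.array([.5301,.362]); P=C[box(115,170,170,226)]; d=P[:,:2]-o
a=d@[np.cos(y),np.sin(y)]; b=d@[-np.sin(y),np.cos(y)]
for t in range(-90,0,5):
    k=(abs(a-t/1000)<.003)&(abs(b)<.010); print(t,k.sum(),np.median(P[k,2]).round(4) if k.any() else '',end=' | ')
E
```

```text
head [246 171  25  24 380] [545.4  -1.9] [60.6 55.3] 72.3 mean [545.2952     -2.0641716] line yaw 67.60927
handle [258 132  19  43 308] [639.5 -30.8] [ 22.8 135. ] 73.2 mean [638.3129   -30.084215] line yaw -16.847982
[109 107 106] [165 169 157]
tray [ 222  207   80   46 3268] [405.8 -17.5] [247.9 131.5] 88.6 mean [405.33197  -17.166687] line yaw 88.17468
trayfloor [ 222  207   80   46 3268] [405.8 -18. ] [250.7 132.9] 88.6 mean [405.35577  -17.667963] line yaw 88.17468
stops [273 144  11   7  48] [655.1 -63.7] [31.2 15.9] 76.7 mean [655.56995  -63.866222] line yaw 74.00076
footstop [239 189  29  11 120] [510.9  11. ] [87. 14.] 76.8 mean [510.5274    10.188834] line yaw 75.46375
torso [ 357  175   37   54 1128] [ 501.  -370.7] [101.9 163. ] 75.9 mean [ 494.71167 -368.94888] line yaw -14.120174
hips [358 205  27  23 457] [ 451.5 -354.2] [67.9 81.1] 0.8 mean [ 451.99792 -357.75797] line yaw 88.04139
chestneck [364 182  30  16 254] [ 532.  -376.3] [89.1 35.8] 75.8 mean [ 533.1177  -376.59573] line yaw 76.265884
-90 14 0.035 | -85 13 0.035 | -80 15 0.046 | -75 13 0.0481 | -70 15 0.0493 | -65 13 0.0509 | -60 14 0.0521 | -55 13 0.0519 | -50 12 0.0534 | -45 14 0.0539 | -40 15 0.0551 | -35 13 0.0549 | -30 13 0.0558 | -25 12 0.0573 | -20 10 0.0566 | -15 5 0.036 | -10 11 0.0349 | -5 11 0.033 |
```

```bash
python3 -m creep '[[-1,-38,0,45,0],[-1,-38,0,45,0],[-1,-38,0,45,0],[-1,-38,0,45,0],[-1,-38,0,45,0],[-1,-38,0,45,0],[-1,-38,0,45,0],[-1,-38,0,45,0],[-1,-38,0,45,0],[-1,-38,0,45,0],[-1,-38,0,45,0],[-1,-38,0,45,0]]'; python3 -m creep '[[-1,0,0,0,0.18],[-1,0,0,0,0.18],[-1,0,0,0,0.18],[-1,0,0,0,0],[-1,0,0,0,0]]'
cat >> h.py <<'E'
def go(x,y,z,yaw):
    s=ctrl.get_state(); Rm=rot(s["orientation"]); p=s["ee_pos"]*1000
    cy=np.degrees(np.arctan2(Rm[1,0],Rm[0,0])); d=(yaw-cy+180)%360-180
    print("tcp",p.round(1),"yaw",cy.round(2),"F",s["wrist_force"].round(1),"op",round(s["opening"],3),"t",round(s["clock"],2),"q",s["q"].round(2))
    v=np.array([x,y,z])-p; print("tool shift mm",(Rm.T@v).round(1),"roll",-np.radians(d).round(4))
E
python3 - <<'E'
from h import *
go(557.8,-5.7,76,-107.2)
im=ctrl.get_image("wrist"); cv2.imwrite("pics/w1.png",im["pixels"])
E
```

```text
clock: 1.75
ee_pos: [0.5596, -0.0098, 0.2447]
orientation: [0.556, -0.556, 0.436, -0.437]
wrist_force: [0.4, -0.6, -0.2]
opening: 1.001
clock: 2.38
ee_pos: [0.5587, -0.0117, 0.2446]
orientation: [0.421, -0.421, 0.568, -0.568]
wrist_force: [0.2, -0.6, -0.6]
opening: 0.998
tcp [558.7 -11.7 244.6] yaw -107.01 F [ 0.2 -0.6 -0.6] op 0.998 t 2.38 q [-0.08 -0.02  1.34  0.    1.82  1.79]
tool shift mm [ -5.5 168.6  -2.6] roll 0.0034
```

View pics/w1.png

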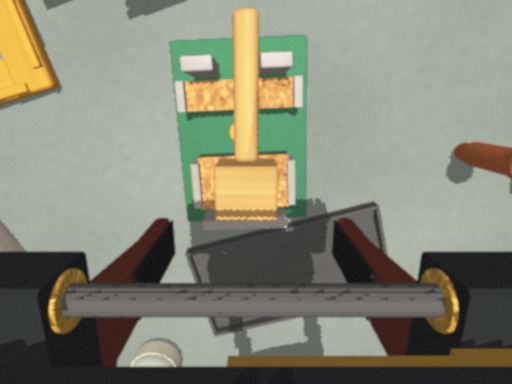

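The wrist view shows the nest upright. The plate spans u 170–307, the mallet head's top face spans (215–277, 165–207), and the handle end is at (245,12). I'll cross-check both with this view.

```bash
python3 - <<'E'
from h import *
im=ctrl.get_image("wrist"); C=cloud(im); px=im["pixels"]; z=C[...,2]
hsv=cv2.cvtColor(px,cv2.COLOR_BGR2HSV);H,S,V=[hsv[...,i].astype(int) for i in range(3)]
def rep(n,m,zz):
    k,l,st,_=cv2.connectedComponentsWithStats(m.astype(np.uint8)); i=1+np.argmax(st[1:,4])
    pts=np.argwhere(l==i)[:,::-1]; w=ray(im,pts,zz)[:,:2].astype(np.float32)*1000
    r=cv2.minAreaRect(w); print(n,st[i],np.round(r[0],1),np.round(r[1],1),round(r[2],1),np.median(z[l==i]).round(4))
B=np.zeros(z.shape,bool);B[:225,150:330]=1
rep("head",B&(z>.083)&(z<.096),.09)
rep("handle",B&(z>.068)&(z<.081)&(H<30)&(S>90),.075)
# plate: union of green and things on it, rays only for green at plate height
rep("plate",B&(H>50)&(H<90)&(S>100),.012)
for nm,(a,b) in dict(left=(176,216),right=(258,296)).items():
    m=np.zeros_like(B); m[50:76,a:b]=1; rep("stop"+nm,m&B&(z>.069)&(z<.081)&(S<80),.075)
E
```

```text
head [ 214  165   65   56 3504] [549.6  -0.7] [61.2 55.2] 72.9 0.089
handle [ 216    8   61  158 3885] [640.1 -28.3] [ 59.5 139.7] 72.9 0.0736
plate [ 260   36   46  180 3493] [586.7 -54.3] [ 52.4 204.9] 75.0 0.0111
stopleft [180  55  34  18 537] [676.6   7.3] [30.1 14.2] 75.6 0.0739
stopright [260  51  33  18 537] [658.2 -63.1] [29.3 14.2] 75.5 0.0739
```

```bash
python3 -m creep '[[-1,-6.7,40,-0.8,0.003],[-1,0,50,0,0],[-1,0,37,0,0],[-1,0,25,0,0],[-1,0,15.6,0,0],[-1,0,0,0,0],[-1,0,0,0,0]]'; python3 - <<'E'
from h import *
go(559.9,-5.1,77,-107.2)
im=ctrl.get_image("wrist"); cv2.imwrite("pics/w2.png",im["pixels"])
E
```

```text
clock: 3.35
ee_pos: [0.5607, -0.0051, 0.0785]
orientation: [-0.419, 0.418, -0.569, 0.57]
wrist_force: [-0.1, -0.0, -0.6]
opening: 0.999
tcp [560.7  -5.1  78.5] yaw -107.36 F [-0.1 -0.  -0.6] op 0.999 t 3.35 q [-0.07  0.02  1.6   0.    1.52  1.8 ]
tool shift mm [ 0.3  1.5 -0.8] roll -0.0027
```

View pics/w2.png

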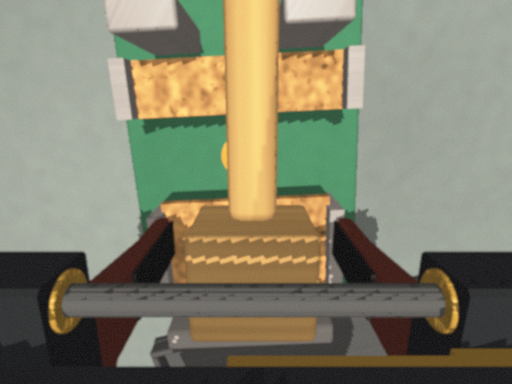

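The jaws straddle the head evenly (u 185–320, fingers at 170 and 335). I'll close and lift.

```bash
python3 -m creep '[[1,0,0,0,0],[1,0,0,0,0],[1,0,0,0,0],[1,0,0,0,0],[1,0,0,0,0],[1,0,0,0,0]]'; python3 -m creep '[[1,0,-5,0,0],[1,0,-15,0,0],[1,0,-25,0,0],[1,0,-35,0,0],[1,0,-30,0,0],[1,0,-10,0,0],[1,0,0,0,0]]';  python3 - <<'E'
from h import *
go(404.2,-74.5,200,-1.6)
im=ctrl.get_image("wrist"); cv2.imwrite("pics/w3.png",im["pixels"])
E
```

```text
clock: 4.15
ee_pos: [0.5601, -0.0049, 0.0773]
orientation: [-0.419, 0.419, -0.57, 0.57]
wrist_force: [0.2, 0.3, 2.6]
opening: 0.706
clock: 5.03
ee_pos: [0.5601, -0.0051, 0.1975]
orientation: [-0.419, 0.419, -0.57, 0.57]
wrist_force: [0.0, -0.5, -3.1]
opening: 0.706
tcp [560.1  -5.1 197.5] yaw -107.38 F [ 0.  -0.5 -3.1] op 0.706 t 5.03 q [-0.07 -0.02  1.43 -0.    1.73  1.8 ]
tool shift mm [ 112.8   -2.7 -128.1] roll -1.8462
```

View pics/w3.png

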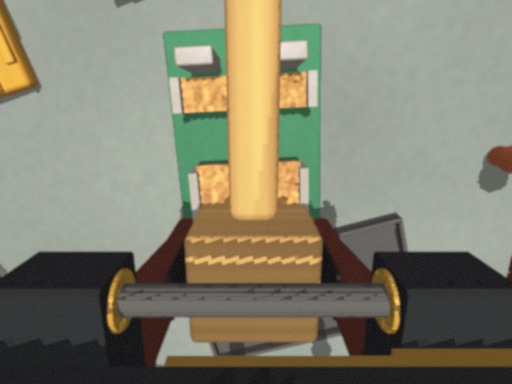

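```bash
python3 -m creep '[[1,28,0,-32,0],[1,28,0,-32,0],[1,28,0,-32,0],[1,28.8,0,-32,0],[1,0,0,0,-0.1],[1,0,0,0,-0.18],[1,0,0,0,-0.18],[1,0,0,0,-0.18],[1,0,0,0,-0.18],[1,0,0,0,-0.18],[1,0,0,0,-0.18],[1,0,0,0,-0.18]]';python3 -m creep '[[1,0,0,0,-0.18],[1,0,0,0,-0.18],[1,0,0,0,-0.12],[1,0,0,0,0],[1,0,0,0,0]]';  python3 - <<'E'
from h import *
go(404.2,-74.5,42,-1.6)
im=ctrl.get_image("top"); cv2.imwrite("pics/t4.png",cv2.resize(im["pixels"][130:330,150:400],None,fx=3,fy=3))
C=cloud(im);z=C[...,2];hsv=cv2.cvtColor(im["pixels"],cv2.COLOR_BGR2HSV);H,S=hsv[...,0],hsv[...,1]
E
```

```text
clock: 6.58
ee_pos: [0.4035, -0.0743, 0.1951]
orientation: [-0.684, 0.684, -0.179, 0.177]
wrist_force: [0.3, 0.4, -2.6]
opening: 0.702
clock: 7.2
ee_pos: [0.4038, -0.0744, 0.1961]
orientation: [0.707, -0.707, 0.013, -0.012]
wrist_force: [0.6, -0.0, -3.1]
opening: 0.704
tcp [403.8 -74.4 196.1] yaw -2.09 F [ 0.6 -0.  -3.1] op 0.704 t 7.2 q [-0.27 -0.43  1.78 -0.    1.79 -0.23]
tool shift mm [ 6.000e-01  1.541e+02 -1.000e-01] roll -0.0085
```

View pics/t4.png

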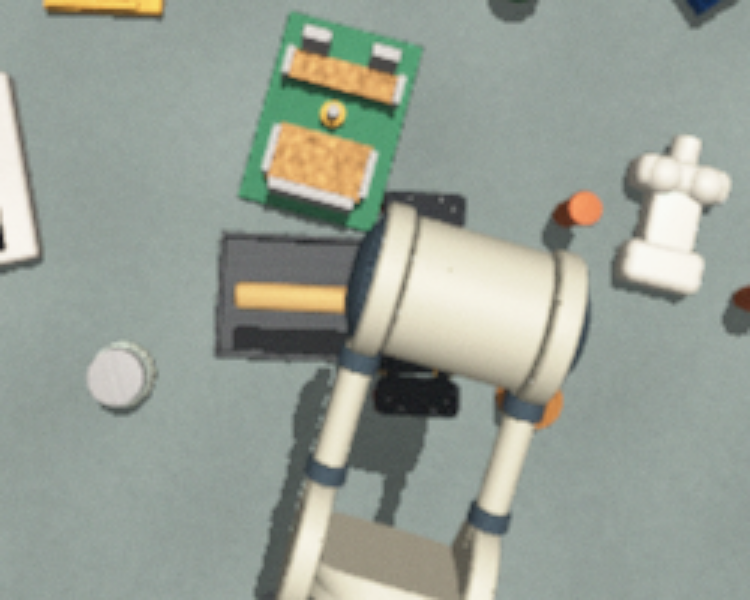

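```bash
python3 -m creep '[[1,0.6,30,0,-0.008],[1,0,45,0,0],[1,0,40,0,0],[1,0,20,0,0],[1,0,10,0,0],[1,0,4,0,0],[1,0,3,0,0],[1,0,0,0,0],[1,0,0,0,0]]';  python3 - <<'E'
from h import *
go(404.2,-74.5,42.3,-1.6)
E
```

```text
clock: 8.38
ee_pos: [0.4051, -0.0746, 0.0457]
orientation: [-0.707, 0.707, -0.009, 0.01]
wrist_force: [0.6, -0.1, -4.1]
opening: 0.707
tcp [405.1 -74.6  45.7] yaw -1.49 F [ 0.6 -0.1 -4.1] op 0.707 t 8.38 q [-0.26 -0.39  2.02  0.    1.51 -0.24]
tool shift mm [-0.9  3.4  0. ] roll 0.0018
```

```bash
python3 -m creep '[[1,0,1.5,0,0],[1,0,1.5,0,0],[1,0,0,0,0],[1,0,0,0,0]]'
```

```text
clock: 8.88
ee_pos: [0.4049, -0.0745, 0.0423]
orientation: [-0.707, 0.707, -0.009, 0.009]
wrist_force: [-0.9, 0.4, -0.6]
opening: 0.711
```

```bash
python3 -m creep '[[-0.7,0,0,0,0],[-0.7,0,0,0,0],[-0.7,0,0,0,0],[-0.7,0,-10,0,0],[-0.7,0,-30,0,0],[-1,0,-50,0,0],[-1,0,-60,0,0],[-1,0,-40,0,0],[-1,0,0,0,0]]';  python3 - <<'E'
from h import *
go(497,-371,230,-104.5)
im=ctrl.get_image("wrist"); cv2.imwrite("pics/w5.png",im["pixels"])
E
```

```text
clock: 10.0
ee_pos: [0.4059, -0.0748, 0.2368]
orientation: [-0.706, 0.708, -0.007, 0.012]
wrist_force: [-0.0, 0.1, -0.8]
opening: 0.999
tcp [405.9 -74.8 236.8] yaw -1.49 F [-0.   0.1 -0.8] op 0.999 t 10.0 q [-0.26 -0.43  1.71  0.    1.85 -0.24]
tool shift mm [  98.7    8.1 -293.7] roll 1.7979
```

View pics/w5.png

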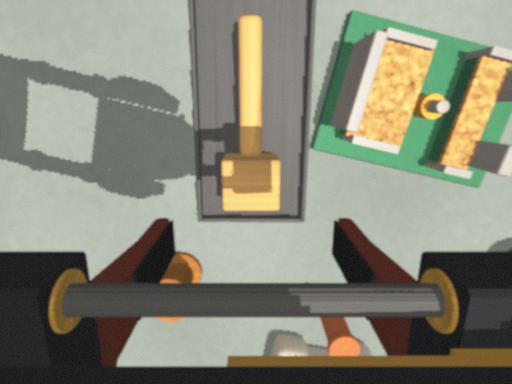

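```bash
python3 -m creep '[[-1,19.7,0,-58.7,0],[-1,19.7,0,-58.7,0],[-1,19.7,0,-58.7,0],[-1,19.7,0,-58.7,0],[-1,19.7,0,-58.7,0],[-1,0,0,0,0.18],[-1,0,0,0,0.18],[-1,0,0,0,0.18],[-1,0,0,0,0.18],[-1,0,0,0,0.18],[-1,0,0,0,0.18],[-1,0,0,0,0.18]]';python3 -m creep '[[-1,0,0,0,0.18],[-1,0,0,0,0.18],[-1,0,0,0,0.18],[-1,0,0,0,0],[-1,0,0,0,0]]';  python3 - <<'E'
from h import *
go(497,-371,230,-104.5)
im=ctrl.get_image("wrist"); cv2.imwrite("pics/w6.png",im["pixels"])
C=cloud(im); z=C[...,2]; cv2.imwrite("pics/w6z.png",np.clip(z/0.1*255,0,255).astype(np.uint8))
E
```

```text
clock: 11.55
ee_pos: [0.4951, -0.37, 0.2298]
orientation: [0.565, -0.565, 0.427, -0.424]
wrist_force: [0.0, -0.1, -0.9]
opening: 0.998
clock: 12.18
ee_pos: [0.4953, -0.3702, 0.231]
orientation: [0.433, -0.433, 0.559, -0.558]
wrist_force: [0.9, 0.6, -0.3]
opening: 0.999
tcp [ 495.3 -370.2  231. ] yaw -104.42 F [ 0.9  0.6 -0.3] op 0.999 t 12.18 q [-0.7   0.14  1.2   0.    1.8   1.13]
tool shift mm [0.4 1.  1.8] roll 0.0014
```

View pics/w6.png

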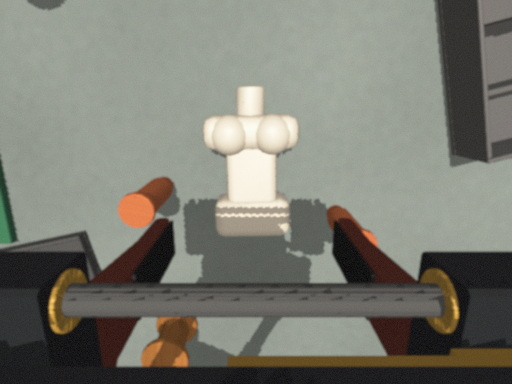

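View pics/w6z.png

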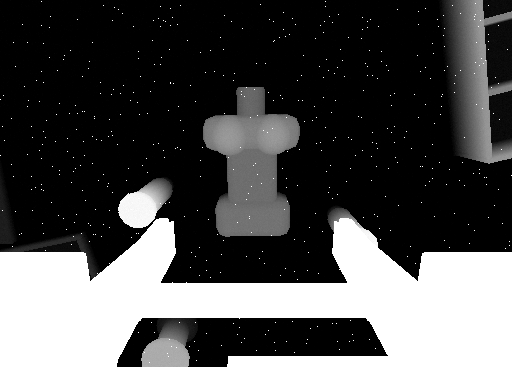

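The torso is centred (neck at (250,88), waist u 228–277, v 150–195), with rivet 1 at (137,210) and rivet 2 at (365,237). I'll refine the torso pose.

```bash
python3 - <<'E'
from h import *
im=ctrl.get_image("wrist"); C=cloud(im); z=C[...,2]
B=np.zeros(z.shape,bool);B[80:240,195:305]=1
m=(B&(z>.02)&(z<.07)).astype(np.uint8)
m=cv2.morphologyEx(m,cv2.MORPH_OPEN,np.ones((3,3)))
L=[];Rr=[]
for v in range(158,190):
    u=np.where(m[v])[0]; L.append((u[0]-.5,v)); Rr.append((u[-1]+.5,v))
for zz in(.030,.044):
  l=ray(im,L,zz)[:,:2]*1000; r=ray(im,Rr,zz)[:,:2]*1000; mid=(l+r)/2
  a=cv2.fitLine(np.float32(l),2,0,.01,.01).ravel();b=cv2.fitLine(np.float32(r),2,0,.01,.01).ravel()
  print(zz,"width",np.linalg.norm(l-r,axis=1).mean(),"mid",mid.mean(0),[np.degrees(np.arctan2(k[1],k[0])) for k in(a,b)])
u=np.where(m[92])[0];print("neck",u[[0,-1]],np.where(m[:,250])[0][[0,-1]])
print("neck end",ray(im,[(u.mean(),np.where(m[:,250])[0][0]-.5)],.035)*1000)
w=ray(im,np.argwhere(m)[:,::-1],.035)[:,:2].astype(np.float32)*1000
print(cv2.minAreaRect(w))
w=C[(m>0)&(z>.041)&(z<.0475)]; print("waist top med z",np.median(z[160:185,240:262]))
# extents along fitted axis by own 3D points
a=np.radians(-14.6);P=C[m>0]*1000; d=P[:,:2]-[495.4,-371]; s=d@[np.cos(a),np.sin(a)]; t=d@[-np.sin(a),np.cos(a)]
print("s range",np.percentile(s,[.3,99.7]),"t",np.percentile(t,[.3,99.7]))
for nm,(c0,c1) in dict(r1=(0,0)).items(): pass
k=np.zeros_like(B);k[180:235,100:200]=1;Q=C[k&(z>.09)&(z<.105)]*1000;print("riv1",Q.mean(0));k[:]=0;k[200:260,330:385]=1
E
```

```text
0.03 width 54.906884853476 mid [ 493.27678324 -366.90647316] [np.float32(-13.798485), np.float32(-13.374552)]
0.044 width 52.64817571927098 mid [ 496.20165272 -367.75448147] [np.float32(-13.798118), np.float32(-13.375601)]
neck [236 264] [ 87 235]
neck end [[ 581.81959077 -388.27857045   35.        ]]
((502.7431640625, -368.9336853027344), (100.1686782836914, 162.3594512939453), 76.84066772460938)
waist top med z 0.04315268205271566
s range [-70.84244863  86.57693395] t [-42.7341074   51.62271225]
riv1 [ 500.71308632 -261.16711634   96.76726476]
```

```bash
python3 -m creep '[[-1,-3.2,25,0.4,-0.011],[-1,0,45,0,0],[-1,0,40,0,0],[-1,0,15,0,0],[-1,0,0,0,0],[-1,0,0,0,0]]';  python3 - <<'E'
from h import *
go(496.5,-367.2,46,-103.8)
im=ctrl.get_image("wrist"); cv2.imwrite("pics/w7.png",im["pixels"])
im=ctrl.get_image("scene"); cv2.imwrite("pics/s7.png",cv2.resize(im["pixels"][180:340,20:300],None,fx=2.8,fy=2.8))
E
```

```text
clock: 13.02
ee_pos: [0.4976, -0.3681, 0.1095]
orientation: [-0.436, 0.435, -0.556, 0.558]
wrist_force: [-0.0, -0.4, -0.0]
opening: 1.0
tcp [ 497.6 -368.1  109.5] yaw -103.97 F [-0.  -0.4 -0. ] op 1.0 t 13.03 q [-0.69  0.15  1.4  -0.    1.58  1.12]
tool shift mm [-0.7 63.5 -1.4] roll -0.003
```

View pics/w7.png

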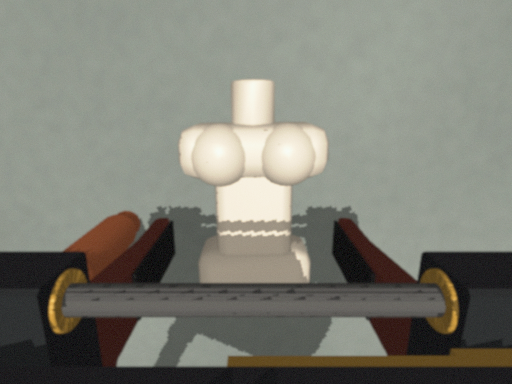

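View pics/s7.png

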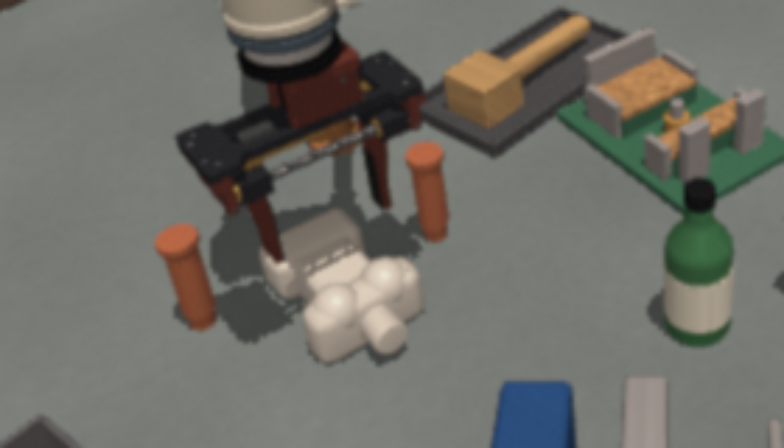

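```bash
python3 -m creep '[[-1,-0.7,25,-1.4,-0.003],[-1,0,20,0,0],[-1,0,10,0,0],[-1,0,0,0,0]]'; python3 -m creep '[[-1,0,4,0,0],[-1,0,3.5,0,0],[-1,0,0,0,0],[-1,0,0,0,0]]'; python3 - <<'E'
from h import *
go(496.5,-367.2,46,-103.8)
im=ctrl.get_image("scene"); cv2.imwrite("pics/s8.png",cv2.resize(im["pixels"][180:340,20:300],None,fx=2.8,fy=2.8))
E
```

```text
clock: 13.62
ee_pos: [0.4952, -0.3661, 0.0511]
orientation: [0.436, -0.436, 0.557, -0.556]
wrist_force: [0.1, 0.0, -0.3]
opening: 1.001
clock: 14.12
ee_pos: [0.4957, -0.3665, 0.0447]
orientation: [-0.436, 0.436, -0.556, 0.557]
wrist_force: [-0.1, 0.5, -0.3]
opening: 0.998
tcp [ 495.7 -366.5   44.7] yaw -103.82 F [-0.1  0.5 -0.3] op 0.998 t 14.12 q [-0.69  0.19  1.48  0.    1.47  1.12]
tool shift mm [ 0.5 -1.2  1. ] roll -0.0003
```

View pics/s8.png

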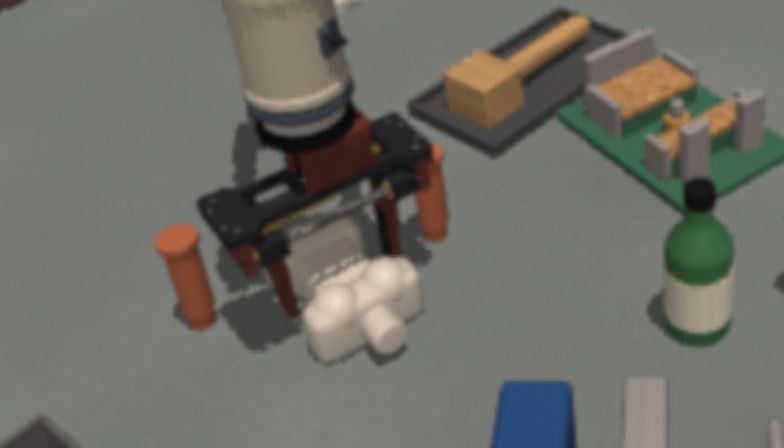

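```bash
python3 -m creep '[[1,0.4,0,0.9,0],[1,0,0,0,0],[1,0,0,0,0],[1,0,0,0,0],[1,0,0,0,0],[1,0,0,0,0],[1,0,0,0,0]]'; python3 -m creep '[[1,0,-3,0,0],[1,0,-6,0,0],[1,0,-12,0,0],[1,0,-20,0,0],[1,0,-30,0,0],[1,0,-40,0,0],[1,0,-30,0,0],[1,0,-10,0,0],[1,0,0,0,0]]';python3 - <<'E'
from h import *
go(596.8,-9.5,200,-104.7)
im=ctrl.get_image("wrist"); cv2.imwrite("pics/w9.png",im["pixels"])
im=ctrl.get_image("scene"); cv2.imwrite("pics/s9.png",cv2.resize(im["pixels"][100:340,20:300],None,fx=2.4,fy=2.4))
E
```

```text
clock: 15.05
ee_pos: [0.4963, -0.3672, 0.0445]
orientation: [-0.436, 0.436, -0.556, 0.557]
wrist_force: [-0.1, -2.4, -0.8]
opening: 0.617
clock: 16.18
ee_pos: [0.4965, -0.3672, 0.1965]
orientation: [-0.436, 0.436, -0.556, 0.557]
wrist_force: [0.1, 0.2, -5.6]
opening: 0.612
tcp [ 496.5 -367.2  196.5] yaw -103.82 F [ 0.1  0.2 -5.6] op 0.612 t 16.18 q [-0.69  0.13  1.27 -0.    1.74  1.12]
tool shift mm [-371.3   -3.8   11.9] roll 0.0154
```

View pics/w9.png

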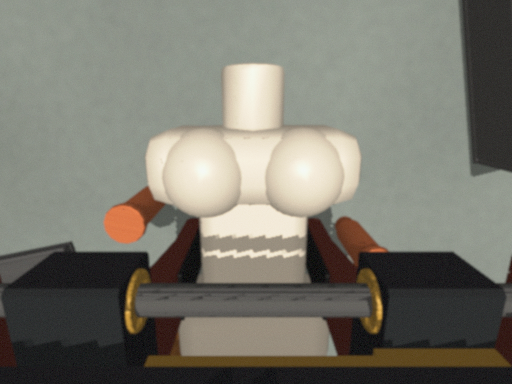

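View pics/s9.png

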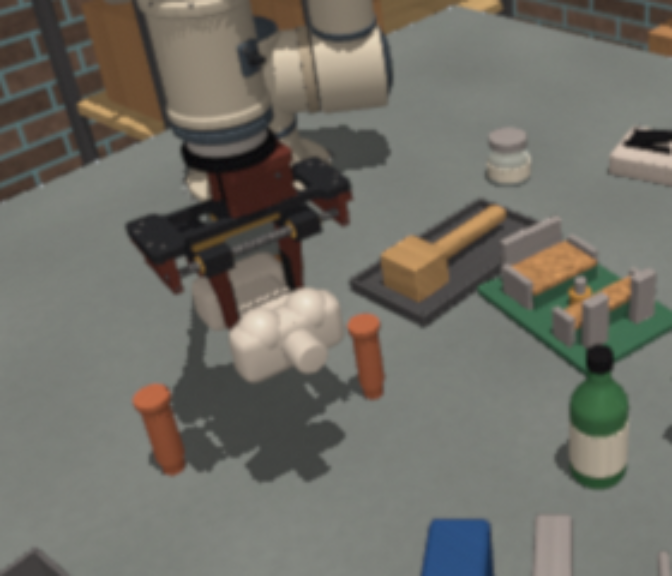

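```bash
python3 -m creep '[[1,-15,0,1,0],[1,-30,0,1,0],[1,-42,0,1.5,0],[1,-45,0,1.5,0],[1,-45,0,1.5,0.005],[1,-45,0,1.5,0.005],[1,-45,0,1.5,0.005],[1,-45,0,1,0],[1,-35,0,1,0],[1,-20,0,0.4,0],[1,-4,0,0,0],[1,0,0,0,0]]';python3 - <<'E'
from h import *
go(596.8,-9.5,86,-104.7)
im=ctrl.get_image("wrist"); cv2.imwrite("pics/w10.png",im["pixels"])
im=ctrl.get_image("top"); cv2.imwrite("pics/t10.png",cv2.resize(im["pixels"][110:260,200:400],None,fx=4,fy=4))
E
```

```text
clock: 17.77
ee_pos: [0.5985, -0.0108, 0.1952]
orientation: [-0.432, 0.432, -0.56, 0.56]
wrist_force: [0.4, -0.8, -5.4]
opening: 0.611
tcp [598.5 -10.8 195.2] yaw -104.7 F [ 0.4 -0.8 -5.4] op 0.611 t 17.77 q [-0.07  0.08  1.33 -0.    1.73  1.75]
tool shift mm [ -0.9 109.2  -1.9] roll -0.0
```

View pics/w10.png

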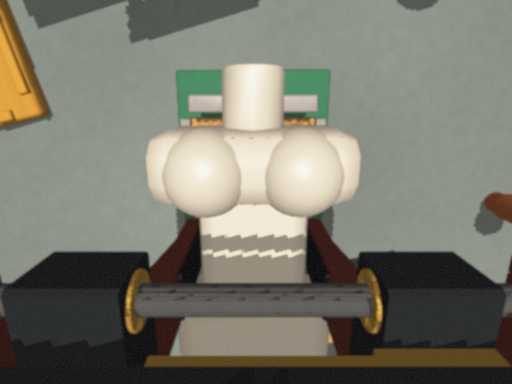

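View pics/t10.png

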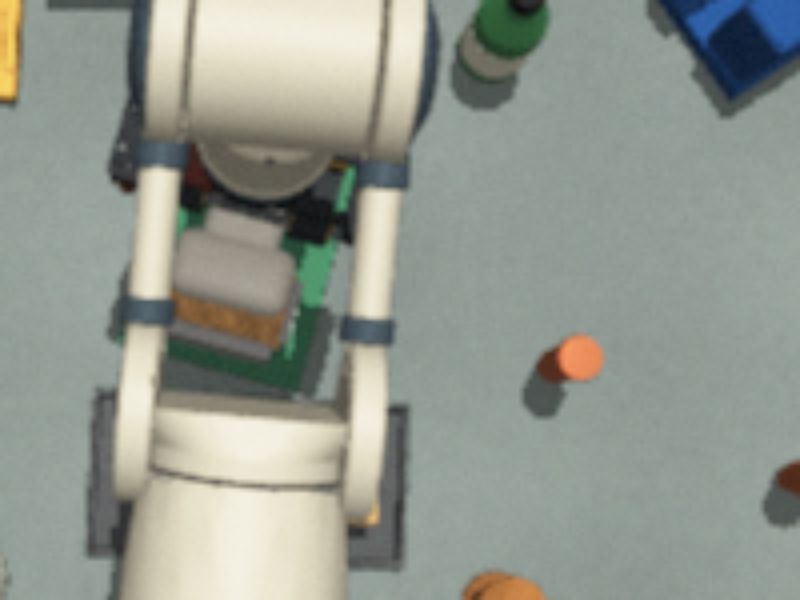

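```bash
python3 - <<'E'
from h import *
s=ctrl.get_state(); Rm=rot(s["orientation"]); p=s["ee_pos"]*1000
im=ctrl.get_image("wrist"); C=cloud(im)*1000; D=(C-p)@Rm  # tool coords
z=C[...,2]
B=np.zeros(z.shape,bool);B[60:260,140:365]=1
T=B&(z>155)&(z<215)
n=np.zeros_like(B);n[60:124,226:280]=1
print("neck x,z tool",np.percentile(D[T&n][:,0],[2,98]),np.percentile(D[T&n][:,2],[1,50,99.5]))
w=np.zeros_like(B);w[210:235,190:320]=1
print("waist x",np.percentile(D[T&w][:,0],[1,99]))
print("chest x",np.percentile(D[T][:,0],[.5,99.5]), np.percentile(D[T][:,2],[.5,99.9]))
for a,b in((180,222),(283,325)):
    k=np.zeros_like(B);k[90:118,a:b]=1;k&=(z>68)&(z<80)
    print("stop",np.percentile(D[k],[3,97],axis=0)[:,[0,2]].round(1).tolist(),z[k].mean())
uv=[(188,96),(222,112),(284,96),(318,112)]
print(((ray(im,uv,.0745)*1000-p)@Rm).round(1))
uv=[(253,65)]
c=ray(im,uv,.180)*1000;print("neck end edge",((c-p)@Rm).round(1))
E
```

```text
neck x,z tool [-12.67211036  10.63190273] [62.92125725 75.68090596 88.14440735]
waist x [-32.31280003  32.13939163]
chest x [-46.16882441  44.69890254] [-2.18698893 88.03165303]
stop [[-52.5, 65.1], [-27.0, 78.2]] 74.00938860019484
stop [[24.2, 65.0], [48.9, 78.1]] 73.88860629558054
[[-52.3 120.9  77.4]
 [-25.7 121.   65.1]
 [ 23.6 121.   77.3]
 [ 51.1 121.   65. ]]
neck end edge [[-0.8 15.5 88.4]]
```

```bash
python3 -m creep '[[1,-0.4,15,-1.5,0],[1,0,30,0,0],[1,0,25,0,0],[1,0,15,0,0],[1,0,7,0,0],[1,0,3,0,0],[1,0,0,0,0],[1,0,0,0,0]]';python3 - <<'E'
from h import *
go(597.2,-9.5,84.5,-104.7)
im=ctrl.get_image("wrist"); cv2.imwrite("pics/w11.png",im["pixels"])
E
```

```text
clock: 18.92
ee_pos: [0.5978, -0.0095, 0.1016]
orientation: [-0.432, 0.432, -0.559, 0.56]
wrist_force: [-0.1, -0.7, -5.9]
opening: 0.611
tcp [597.8  -9.5 101.6] yaw -104.68 F [-0.1 -0.7 -5.9] op 0.611 t 18.93 q [-0.07  0.1   1.47  0.    1.57  1.75]
tool shift mm [ 0.2 17.1 -0.6] roll 0.0004
```

View pics/w11.png

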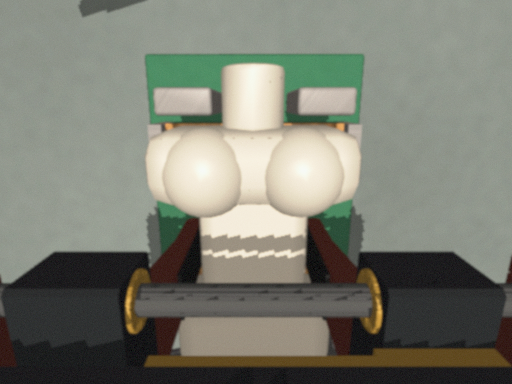

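```bash
python3 -m creep '[[1,0.8,4,0,0],[1,0,4,0,0],[1,0,3,0,0],[1,0,2,0,0],[1,0,0,0,0],[1,0,0,0,0]]'; python3 -m creep '[[1,0,1,0,0],[1,0,1,0,0],[1,0,1,0,0],[1,0,0.8,0,0],[1,0,0,0,0],[1,0,0,0,0]]'
```

```text
clock: 19.73
ee_pos: [0.5971, -0.0102, 0.0877]
orientation: [0.432, -0.432, 0.56, -0.56]
wrist_force: [-0.6, -0.5, -4.6]
opening: 0.612
clock: 20.48
ee_pos: [0.5972, -0.0102, 0.0845]
orientation: [-0.432, 0.432, -0.56, 0.56]
wrist_force: [-3.5, 0.6, 3.9]
opening: 0.615
```

```bash
python3 -m creep '[[1,0,-0.5,0,0],[0.2,0,0,0,0],[-0.3,0,0,0,0],[-0.6,0,0,0,0],[-0.6,0,0,0,0],[-0.6,0,0,0,0]]'; python3 - <<'E'
from h import *
im=ctrl.get_image("wrist"); cv2.imwrite("pics/w12.png",im["pixels"]);go(597,-10,200,-104.7)
E
```

```text
clock: 21.22
ee_pos: [0.5972, -0.0102, 0.0842]
orientation: [-0.432, 0.432, -0.56, 0.56]
wrist_force: [-0.3, -1.0, -0.5]
opening: 0.799
tcp [597.2 -10.2  84.2] yaw -104.68 F [ 0.6 -0.1  0.2] op 0.797 t 21.27 q [-0.07  0.11  1.49  0.    1.54  1.75]
tool shift mm [  -0.2 -115.8   -0.2] roll 0.0004
```

View pics/w12.png

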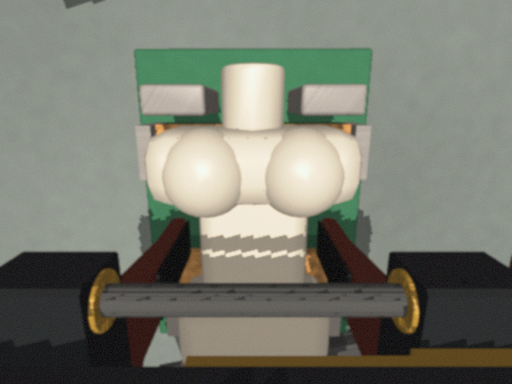

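Released and centred: the neck spans u 222–284 between stops at 205 and 302. I'll retreat straight up and check the heights.

```bash
python3 -m creep '[[-0.6,0,-8,0,0],[-0.6,0,-25,0,0],[-0.6,0,-45,0,0],[-0.6,0,-50,0,0],[-0.6,0,-40,0,0],[-0.6,0,-15,0,0],[-0.6,0,0,0,0],[-0.6,0,0,0,0]]'; python3 - <<'E'
from h import *
im=ctrl.get_image("wrist"); cv2.imwrite("pics/w13.png",im["pixels"]);go(503,356.5,140,-78)
C=cloud(im);z=C[...,2]
a=np.radians(-14.7);o=np.array([.5965,-.0097]);d=C[...,:2]-o;s=(d@[np.cos(a),np.sin(a)])*1000;t=(d@[-np.sin(a),np.cos(a)])*1000
for x in(-20,-10,0,10,18):
  print(x,[ (np.median(z[(abs(s-x)<4)&(abs(t-y)<4)&(z<.15)])*1000).round(1) for y in(-18,-9,0,9,18)])
print("neck", [(np.median(z[(abs(s-x)<3)&(abs(t)<4)&(z<.15)])*1000).round(1) for x in(70,78,84)])
k=(z>.07)&(z<.115)&(s>82)&(abs(t)<20);print("neck end s",np.percentile(s[k],99),"t",np.percentile(t[k],[3,97]))
im=ctrl.get_image("scene"); cv2.imwrite("pics/s13.png",cv2.resize(im["pixels"][100:300,130:380],None,fx=3.2,fy=3))
E
```

```text
clock: 22.28
ee_pos: [0.5967, -0.0102, 0.2647]
orientation: [0.431, -0.433, 0.561, -0.559]
wrist_force: [1.3, -0.6, -0.4]
opening: 0.8
tcp [596.6 -10.2 264.6] yaw -104.68 F [ 0.7 -0.2 -0.8] op 0.798 t 22.32 q [-0.07  0.09  1.2   0.    1.86  1.75]
tool shift mm [-331.1  125.1 -183. ] roll -0.4656
-20 [np.float64(82.9), np.float64(83.2), np.float64(83.1), np.float64(83.0), np.float64(82.9)]
-10 [np.float64(82.9), np.float64(83.1), np.float64(83.0), np.float64(83.2), np.float64(82.9)]
0 [np.float64(82.9), np.float64(83.1), np.float64(83.1), np.float64(83.0), np.float64(83.0)]
10 [np.float64(82.8), np.float64(83.1), np.float64(83.1), np.float64(83.3), np.float64(83.2)]
18 [np.float64(82.8), np.float64(83.1), np.float64(83.0), np.float64(83.4), np.float64(83.1)]
neck [np.float64(80.7), np.float64(80.5), np.float64(80.7)]
neck end s 88.99690818023281 t [-12.51915894  13.50220676]
```

View pics/w13.png

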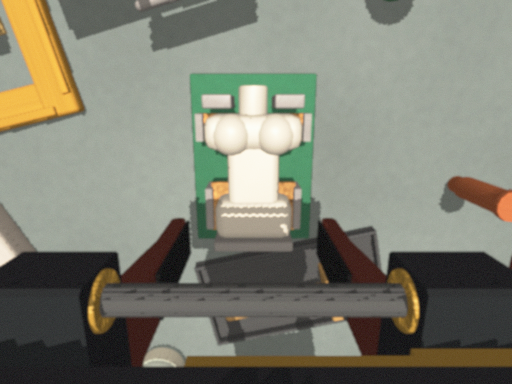

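View pics/s13.png

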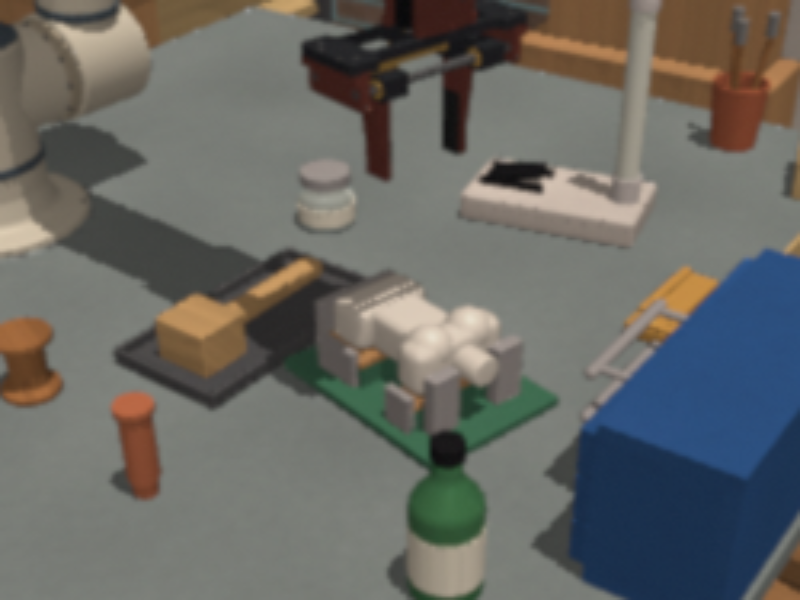

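The torso is level: waist top 83 mm everywhere, neck 80.6 mm, neck end at nest x ≈ 89 mm. For the rocker I'll shut the fingers and turn so the jaws lie across the lamp's x, keeping clear of the column.

```bash
python3 -m creep '[[1,0,0,0,-0.18],[1,0,0,0,-0.18],[1,0,0,0,-0.18],[1,0,0,0,-0.18],[1,0,0,0,-0.18],[1,0,0,0,-0.18],[1,0,0,0,-0.18],[1,0,0,0,-0.18],[1,0,0,0,-0.18],[1,0,0,0,-0.18]]'; python3 -m creep '[[1,0,0,0,-0.18],[1,0,0,0,-0.18],[1,0,0,0,-0.18],[1,0,0,0,-0.18],[1,0,0,0,-0.18],[1,0,0,0,-0.18],[1,0,0,0,-0.18],[1,0,0,0,-0.18],[1,0,0,0,-0.18],[1,0,0,0,-0.18],[1,0,0,0,0]]'; python3 - <<'E'
from h import *
go(503,356.5,140,102.1)
E
```

```text
clock: 23.62
ee_pos: [0.5968, -0.0102, 0.2656]
orientation: [0.707, -0.707, 0.008, -0.007]
wrist_force: [0.9, 0.4, -0.0]
opening: 0.001
clock: 25.0
ee_pos: [0.5968, -0.0102, 0.2658]
orientation: [0.448, -0.447, -0.547, 0.548]
wrist_force: [0.2, 1.2, -0.3]
opening: 0.007
tcp [596.8 -10.2 265.8] yaw 101.49 F [ 0.2  1.2 -0.3] op 0.007 t 25.0 q [-0.07  0.09  1.19  0.    1.86 -1.85]
tool shift mm [378.  126.1  18.7] roll -0.0107
```

```bash
python3 -m creep '[[1,25,0,1,-0.01],[1,45,0,2,0],[1,50,0,3,0],[1,50,0,3,0],[1,50,0,3,0],[1,50,0,2,0],[1,50,0,2,0],[1,40,0,1,0],[1,18,0,1,0],[1,0,0,0,0],[1,0,0,0,0]]'; python3 - <<'E'
from h import *
go(502.7,356.1,140,102.1)
im=ctrl.get_image("wrist"); cv2.imwrite("pics/w14.png",im["pixels"])
im=ctrl.get_image("scene"); cv2.imwrite("pics/s14.png",cv2.resize(im["pixels"][0:250,180:450],None,fx=2.4,fy=2.4))
E
```

```text
clock: 26.38
ee_pos: [0.5007, 0.3543, 0.2672]
orientation: [0.445, -0.445, -0.549, 0.55]
wrist_force: [-0.3, 0.2, 0.6]
opening: 0.005
tcp [500.7 354.3 267.2] yaw 102.03 F [-0.3  0.2  0.6] op 0.005 t 26.38 q [ 0.56  0.13  1.14 -0.    1.86 -1.22]
tool shift mm [  1.4 127.2  -2.3] roll -0.0012
```

View pics/w14.png

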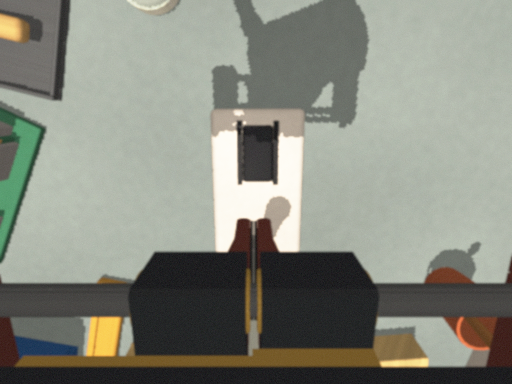

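View pics/s14.png

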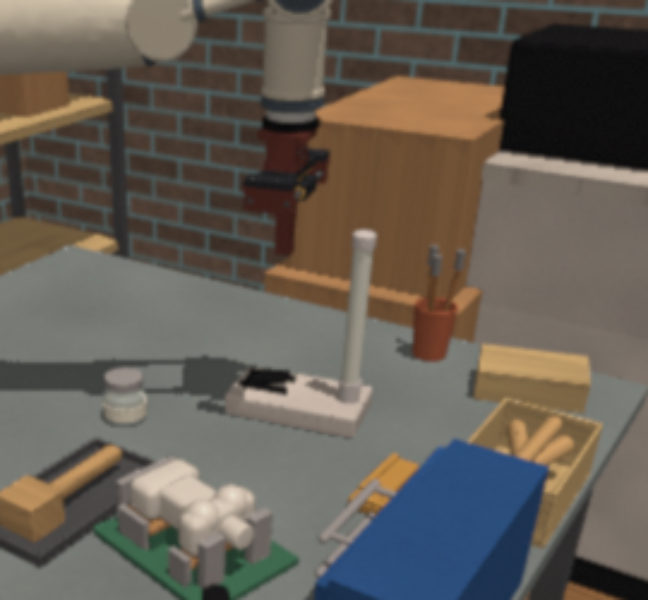

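The wrist view shows the rocker at u 240–278, v 121–185, with its raised end nearer the fingers. I'll check the press point with it.

```bash
python3 - <<'E'
from h import *
im=ctrl.get_image("wrist"); C=cloud(im);z=C[...,2];px=im["pixels"]
m=np.zeros(z.shape,bool);m[115:192,235:283]=1;m&=px.max(2)<70
w=np.argwhere(m)[:,::-1]; r=cv2.minAreaRect(ray(im,w,.052)[:,:2].astype(np.float32)*1000);print(r,np.percentile(z[m],[5,50,95]))
y=np.radians(12.1);ex=np.array([np.cos(y),np.sin(y)])*1000
P=C[m];s=P[:,:2]@ex;t=P[:,:2]@np.array([-np.sin(y),np.cos(y)])*1000
print("s",np.percentile(s,[1,99]),"t",np.percentile(t,[1,99]))
for a in range(int(s.min()),int(s.max()),5):
    k=abs(s-a)<2.5; print(a,(np.median(P[k,2])*1000).round(1),end='; ')
e=(np.percentile(s,99)-10); print("target s",e)
tt=np.percentile(t,[1,99]).mean()
print("target xy",e*np.cos(y)-tt*np.sin(y),e*np.sin(y)+tt*np.cos(y))
E
```

```text
((481.1567077636719, 356.0372009277344), (66.63990020751953, 43.266197204589844), 13.1282320022583) [0.04468938 0.05208289 0.05775428]
s [513.92532022 575.37864215] t [226.16494266 267.98062669]
493 406.5; 498 nan; 503 nan; 508 nan; 513 44.8; 518 47.4; 523 48.3; 528 49.4; 533 50.2; 538 51.2; 543 52.2; 548 53.0; 553 54.1; 558 54.8; 563 55.7; 568 56.6; 573 57.6; 578 46.4; target s 565.3786421453964
target xy 501.0267166551057 360.09748557652136
  return _methods._mean(a, axis=axis, dtype=dtype,
  ret = ret.dtype.type(ret / rcount)
```

```bash
python3 -m creep '[[1,3.3,20,-2,0],[1,0,40,0,0],[1,0,40,0,0],[1,0,40,0,0],[1,0,25,0,0],[1,0,12,0,0],[1,0,0,0,0],[1,0,0,0,0]]'; python3 - <<'E'
from h import *
go(502,358,71,102.1)
im=ctrl.get_image("scene"); cv2.imwrite("pics/s15.png",cv2.resize(im["pixels"][50:220,200:400],None,fx=3.4,fy=3.4))
im=ctrl.get_image("wrist"); cv2.imwrite("pics/w15.png",im["pixels"])
E
```

```text
clock: 27.52
ee_pos: [0.502, 0.3596, 0.0917]
orientation: [-0.444, 0.445, 0.551, -0.549]
wrist_force: [-0.4, 0.3, -0.6]
opening: 0.004
tcp [502.  359.6  91.7] yaw 102.15 F [-0.4  0.3 -0.6] op 0.004 t 27.52 q [ 0.57  0.16  1.43  0.    1.55 -1.22]
tool shift mm [-1.5 20.7  0.4] roll 0.0009
```

View pics/s15.png

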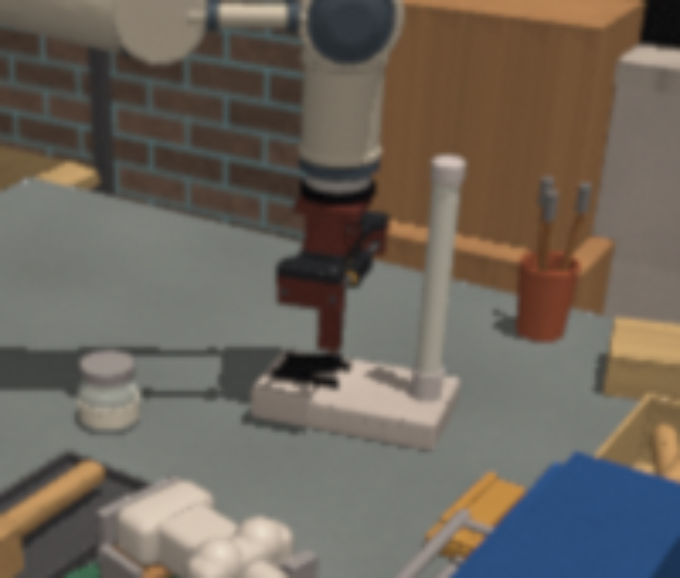

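View pics/w15.png

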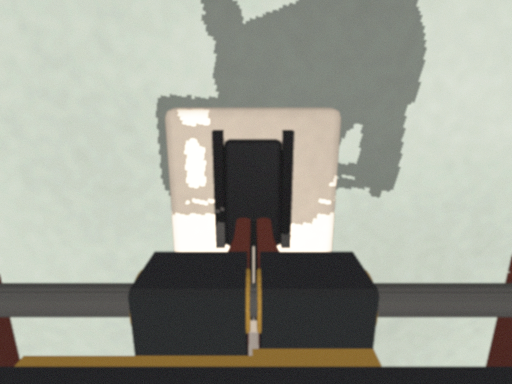

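```bash
python3 -m creep '[[1,0,6,0,0],[1,0,5,0,0],[1,0,3,0,0],[1,0,2,0,0],[1,0,2,0,0],[1,0,0,0,0]]'; python3 -m creep '[[1,0,1,0,0],[1,0,1,0,0],[1,0,0,0,0]]'
```

```text
clock: 28.38
ee_pos: [0.5032, 0.3598, 0.0746]
orientation: [-0.443, 0.445, 0.552, -0.548]
wrist_force: [3.8, -0.4, 6.6]
opening: 0.005
clock: 28.75
ee_pos: [0.5034, 0.3598, 0.0739]
orientation: [-0.443, 0.445, 0.552, -0.548]
wrist_force: [2.4, -0.6, 11.7]
opening: 0.009
```

```bash
python3 -m creep '[[1,0,1,0,0],[1,0,1,0,0],[1,0,0,0,0],[1,0,0,0,0]]'; python3 - <<'E'
from h import *
im=ctrl.get_image("wrist"); cv2.imwrite("pics/w16.png",im["pixels"]); go(502,358,71,102.1)
C=cloud(im);z=C[...,2];px=im["pixels"]
m=np.zeros(z.shape,bool);m[130:225,228:280]=1;m&=px.max(2)<70
P=C[m];y=np.radians(12.1);s=P[:,:2]@np.array([np.cos(y),np.sin(y)])*1000
for a in range(510,580,6):
    k=abs(s-a)<3
    if k.sum()>5: print(a,(np.median(P[k,2])*1000).round(1),end='; ')
E
```

```text
clock: 29.25
ee_pos: [0.5036, 0.3599, 0.0737]
orientation: [-0.443, 0.446, 0.552, -0.548]
wrist_force: [-1.1, -2.9, 18.5]
opening: 0.005
tcp [503.6 359.9  73.7] yaw 102.14 F [ 0.  -3.  19.2] op 0.005 t 29.3 q [ 0.57  0.17  1.45 -0.    1.52 -1.22]
tool shift mm [-1.5  2.6  2. ] roll 0.0006
516 56.9; 522 58.4; 528 57.5; 534 56.2; 540 54.9; 546 53.8; 552 52.5; 558 51.5;
```

View pics/w16.png

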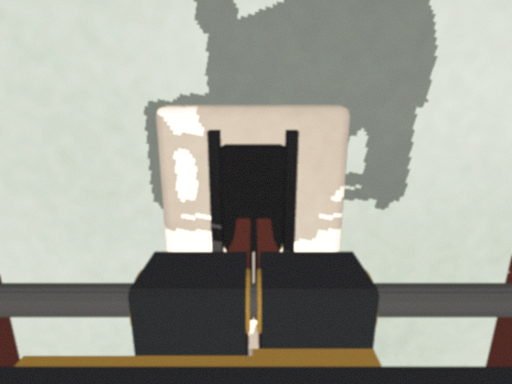

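The rocker's slope has flipped from +0.2 to −0.2 and it is on its firm stop at 19 N. I'll retreat and check.

```bash
python3 -m creep '[[1,0,-6,0,0],[1,0,-20,0,0],[1,0,-40,0,0],[1,0,-50,0,0],[1,0,-50,0,0],[1,0,-35,0,0],[1,0,0,0,0],[1,-40,0,20,0],[1,-50,0,30,0],[1,-50,0,30,0],[1,-40,0,10,0],[1,0,0,0,0]]'; python3 -m creep '[[1,-50,0,-20,0],[1,-50,0,-20,0],[1,-50,0,-20,0],[1,-50,0,-20,0],[1,-50,0,-20,0],[1,-50,0,-10,0],[1,-50,0,0,0],[1,-50,0,0,0],[1,-20,0,0,0],[1,0,0,0,0]]'; python3 - <<'E'
from h import *
go(0,0,0,0)
im=ctrl.get_image("top"); C=cloud(im);cv2.imwrite("pics/t17.png",cv2.resize(im["pixels"][80:290,80:440],None,fx=2.2,fy=2.2))
px=im["pixels"];z=C[...,2]
y=np.radians(12.1); o=np.array([.5301,.362]); d=C[...,:2]-o
a=d@[np.cos(y),np.sin(y)]; b=d@[-np.sin(y),np.cos(y)]
for t in range(-85,-10,8):
    k=(abs(a-t/1000)<.004)&(abs(b)<.010); print(t,(np.median(z[k])*1000).round(1),end=' | ')
print()
a=np.radians(-14.7);o=np.array([.5955,-.0097]);d=C[...,:2]-o;s=(d@[np.cos(a),np.sin(a)])*1000;t=(d@[-np.sin(a),np.cos(a)])*1000
print([(np.median(z[(abs(s-x)<5)&(abs(t-yy)<5)])*1000).round(1) for x in(-20,0,18) for yy in(-15,15)])
hsv=cv2.cvtColor(px,cv2.COLOR_BGR2HSV);H,S,V=[hsv[...,i].astype(int) for i in range(3)]
B=np.zeros(z.shape,bool);B[203:260,215:310]=1;m=B&(H<30)&(S>90)&(z>.015)
w=ray(im,np.argwhere(m)[:,::-1],.045)[:,:2].astype(np.float32)*1000;print("mallet",cv2.minAreaRect(w),w.min(0),w.max(0))
im=ctrl.get_image("scene");cv2.imwrite("pics/s17.png",im["pixels"])
E
```

```text
clock: 30.8
ee_pos: [0.4508, 0.1622, 0.2679]
orientation: [0.446, -0.445, -0.549, 0.55]
wrist_force: [0.1, 1.4, -0.3]
opening: 0.005
clock: 32.05
ee_pos: [0.6476, -0.2231, 0.2672]
orientation: [0.446, -0.443, -0.55, 0.55]
wrist_force: [-0.5, 1.5, -0.5]
opening: 0.011
tcp [ 647.6 -223.1  267.2] yaw 102.11 F [-0.5  1.5 -0.5] op 0.011 t 32.05 q [-0.38  0.34  0.9   0.    1.9  -2.16]
tool shift mm [353.4 269.2 585.8] roll 1.7822
-85 35.6 | -77 55.1 | -69 56.6 | -61 55.2 | -53 53.8 | -45 52.2 | -37 50.3 | -29 47.6 | -21 46.2 | -13 34.2 | 
[np.float64(82.9), np.float64(83.1), np.float64(80.7), np.float64(82.6), np.float64(83.0), np.float64(84.3)]
mallet ((402.56805419921875, -19.333892822265625), (57.94561004638672, 193.61700439453125), 0.7212439179420471) [ 374.1135 -115.847 ] [432.71878  77.59886]
```

View pics/t17.png

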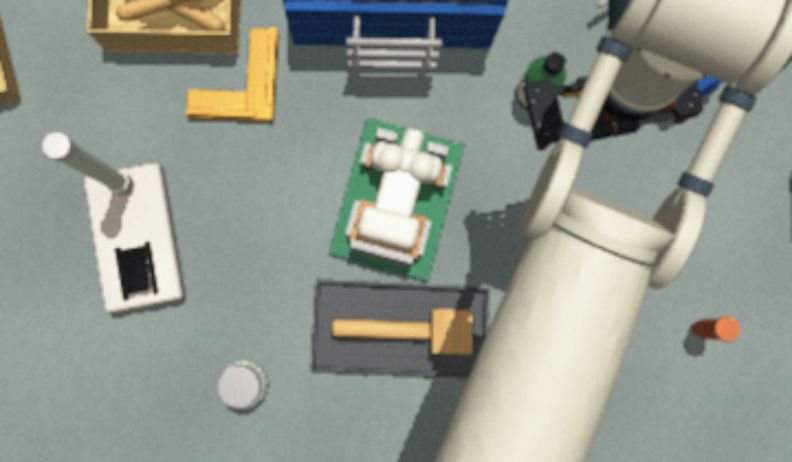

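View pics/s17.png

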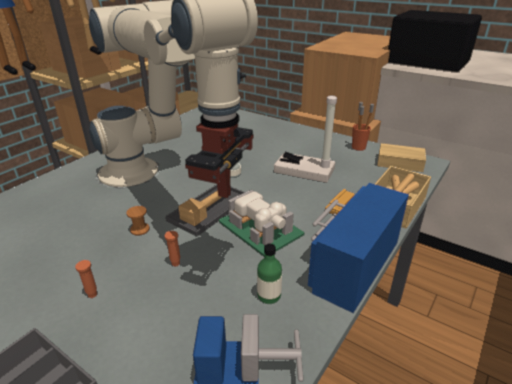

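```bash
python3 - <<'E'
from h import *
s=ctrl.get_state();im=ctrl.get_image("scene");p=s["ee_pos"]
print(s["clock"],p,s["wrist_force"],s["q"].round(3),proj(im,[p,p-[0,0,.022]]))
cv2.imwrite("pics/s18.png",im["pixels"])
im=ctrl.get_image("top");print(proj(im,[p]))
im=ctrl.get_image("wrist");cv2.imwrite("pics/w18.png",im["pixels"])
E
```

```text
32.15 [ 0.64760455 -0.22130667  0.26878029] [-0.21618941  0.9853174   0.36720971] [-3.790e-01  3.390e-01  9.050e-01  1.000e-03  1.899e+00 -2.164e+00] [[223.76672077 185.80941161]
 [224.27364981 194.51221955]]
[[346.50296531 134.72838448]]
```

View pics/s18.png

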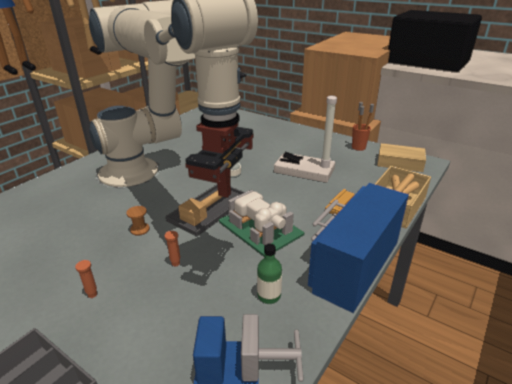

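View pics/w18.png

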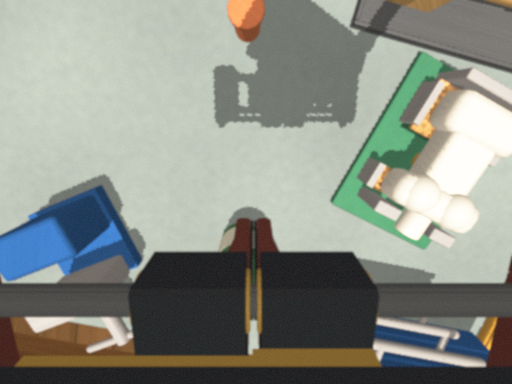

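Everything agrees: the projected TCP matches the pictures, nothing is touched, the bystanders are standing, the mallet is inside the tray, and the rocker is on. I'm handing it in.

```bash
python3 -c "
from cell import ctrl
print(ctrl.finish_job())"
```

```text
the job is handed in; nothing more can be done
None
```

I did the three steps in the order asked and handed the job in at about 32 s on the robot's clock. The hand-in reports no verdict.

- **Mallet:** I lifted it out of the nest by its head and laid it flat in the tray. The last top view puts it at x 374–433 mm, y −116 to 78 mm. That leaves it clear of the tray walls on all sides.
- **Torso:** I gripped it at the waist, lowered it into the nest and let go. Right after release the waist top measured 82.8–83.4 mm all over (about 84 mm expected), the neck was centred in the notch, and its end was at nest x ≈ 89 mm. I did not measure the sensing pin directly. That it is fully down follows from the torso lying level on the cork.
- **Rocker:** I pressed the raised end onto its firm stop with about 19 N. After I let go its slope had turned from +0.2 to about −0.2 rad.
- **Bystanders:** All of them look upright and in place in the last pictures, and nothing was bumped. I checked this by eye and did not re-measure them.
- **Disagreements:** The top and wrist cameras differed by about 2–4 mm on the mallet, torso and nest, so I averaged them or used one camera throughout. In the last top view one side of the waist read 80.7–83.0 mm and the other 82.6–84.3 mm. I took this as that camera's coarseness, since the wrist view had shown it level.

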